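# Hold a glass sample in the light checker

## Robot

A 6-joint arm with a two-finger parallel gripper is mounted at the origin on the work surface. World frame = base frame: x ahead of the robot, y to its left, z up, the work surface at z = 0. Lengths are in m, angles in rad, forces in N, time in s.
With the tool pointing down it reaches from about 0.275 to 0.825 m from the base axis. Payload 4.9 kg.
Tool frame: the origin (TCP) lies midway between the tips of the shut fingers; the grasp point (between the pads) lies 19 mm behind it; z points along the fingers, y is the line along which they close (so a half turn about z gives the same grasp; the last joint's range is limited). The gripper opens to 85 mm and grips with 20 to 120 N. Pads are 22 mm wide; open, the fingers measure 114 mm over their backs; the gripper's body (76 mm by 85 mm) begins 54 mm behind the grasp point. The pads swing forward as they close: fully open they stand 13 mm farther back than shut.
Start: joints at [1.18, 0.326, -0.193, 1.052, 0, 1.437], TCP at [0.14, 0.532, 0.21] pointing down, gripper open.
Joint ranges: [-2.65, 2.65], [-0.97, 1.79], [-1.3, 1.35], [-1.93, 2.1], [-1.47, 1.37], [-3.14, 3.14]. Speed limits (rad/s): [2.57, 2.57, 3.14, 3.14, 3.14, 3.14].

## Interface

Orientations are given as a rotation vector (axis times angle).
In Python, from station import env, viewer, hand_in gives the robot as it stands (env), with the cameras (viewer) and the job as plain functions.
- The arm moves only by the tool run_rows, called after "Request:" by a JSON object that holds its "api" and its "payload". Schema: {"type":"object","properties":{"moves":{"type":"array","items":{"type":"object","properties":{"jaw":{"type":"number"},"sx":{"type":"number"},"sy":{"type":"number"},"sz":{"type":"number"},"rz":{"type":"number"}},"additionalProperties":false,"required":["jaw"]},"minItems":1,"maxItems":20},"clamp_n":{"type":"number"},"only":{"type":"string"},"quiet":{"type":"boolean"},"lines":{"type":"string"}},"required":["moves"],"additionalProperties":false}. moves is a list of rows, 1 to 20 of them, each an object with the fields jaw (the opening from 0.0 (shut) to 1.0 (fully open)), sx, sy, sz (the shift in m), rz (a turn about the tool's z in rad); a field left out counts as zero (the opening has to be given); each row is the pose to reach, as a shift and turn from the pose commanded when the call began, along the tool's axes at that moment; what a row does not reach only later rows make up. A row lasts 1/8 s, in which the tool goes at most 0.0625 m and 0.188 rad, less where a joint would pass 70% of its speed; a pose out of reach is approached as far as the arm can. The fingers move at their own pace and stop on an object; clamp_n is the grip in N (left out, the last holds). Time passes only in rows, so rows that do not move let the fingers close. The tool returns the time, the measured TCP pose, the force, the opening and the grip force at its end. only (a regular expression) keeps the lines of the reply that match it, lines (a string "A,B") keeps lines A to B, and quiet returns only ok. Input that does not fit is refused with a message, and nothing moves.
- env.get_state(): the state, without advancing time (a new reading comes with each control period).
- viewer.camera(name): name is "scene" or "side" or "wrist"; returns a dict with "img" (400x640x3 uint8, red, green, blue), "intrinsics" (3x3 intrinsics, pixels), "world_to_cam" (4x4, takes a point from world to camera coordinates). Camera axes: x right, y down, z forward; pixel columns grow to the right and rows downward; lengths in m; the calibration is good to about 2 mm. The wrist camera is an equidistant fisheye: a pixel r from the principal point sees the ray r / f radians off the axis. A picture is of the moment at which its call begins. There is no depth.
- hand_in(): hands the job in; it is judged then, once.
The state is a dict: "time": time; "joints": joint angles; "dq": joint speeds; "effort": joint torques, N m; "ee_pos": TCP position; "eef_rot": TCP orientation; "contact_force": force on the tool from outside, world axes, zero at the start; "wrist_torque": the same for the moment, N m; "finger_gap": opening from 0.0 (shut) to 1.0 (fully open); "finger_force": force on a finger pad.
Only numpy, scipy, OpenCV 4.12 (cv2) and the standard library are available. Lean on these libraries where they do the work, as an engineer would, in place of code of your own. Each camera call takes 0.05 s, during which the arm holds its last target. There are 200 camera calls.

## Task

Pluck the red glass bar from the pocket tray, lift it clear, lower it upright and without forcing it through the slot in the light checker's cover until at least 30 mm of it (35 mm is ideal) is below the cover, and keep holding it there: finish with the bar still in the gripper, hanging steady in the slot, not let go and not jammed. Leave the blue and amber bars in their pockets, and do not disturb the jar or the glass cutter.

Things in the scene. Friction and masses are not known exactly. Their poses are not given: they have to be found in the camera images.
- red_glass: the red slab-glass bar, loose, about 50 g, 10 (x) x 24 (y) x 80 (z) mm, standing upright in a pocket of the tray. Origin: centre of its underside; z up along its length, x its 10 mm thickness, y its 24 mm width. Grip it across the 10 mm thickness, near the top
- blue_glass: a blue glass bar of the same size in another pocket; origin at the centre of its underside; stays in the tray
- amber_glass: an amber glass bar of the same size in another pocket; origin at the centre of its underside; stays in the tray
- tray: pale wooden pocket tray, fixed, 56 (x) x 190 (y) x 30 (z) mm; origin: centre of its underside. Four pockets 14 (x) x 28 (y) mm in a row at y = -67.5, -22.5, 22.5, 67.5 mm, one empty; floors 6 mm above the table, so a bar stands 56 mm out of the tray, top 86 mm above the table. Bars' 10 mm thickness lies along tray x, width along the row
- checker: light checker, fixed: grey hollow box 130 (x) x 150 (y) x 115 (z) mm, flat bare-aluminium cover 8 mm thick, clear window on its +x side, inner floor 6 mm above the table. Origin: centre of its underside. Slot in the middle of the cover, 12 mm along x, 26 mm along y (2 mm larger than the bar each way), 2 mm chamfer. Black lines on the cover point at its short ends
- slot (a point): centre of the slot at the level of the cover's top face, 115 mm above the table; axes as the checker's: z up, x across the slot (12 mm), y along it (26 mm)
- jar: small closed glass jar with a steel lid, loose, 60 mm in diameter, 75 mm high; origin at the centre of its underside; leave alone
- cutter: brass glass cutter lying on the table, loose, 150 mm long (x), 11 mm thick; origin under its middle; leave alone

How it is judged:
By the outcome, as a careful person would: the job done as asked, in the order asked, and still so for the second after the job is handed in, while the arm keeps its last pose, push and grip.
It also fails if it takes over 58 s, if anything falls off the work surface, if the arm or the gripper's body presses on something with over 40 N, if the wrist force passes 120 N, or if a joint passes its speed limit or range.

## Working session

There is one attempt and no reset: what is moved stays moved. The work goes in short steps, Python scripts to look and compute and a tool call to move; the robot and the scene stay as the last step left them, time stands still between calls to the robot, and variables do not carry over. Pictures are saved under pics/ and viewed, at most 10 in all, crops included, and the job is handed in when it is done.

```bash
mkdir -p pics; ls; python3 - <<'E'
from station import env, viewer, hand_in
import cv2,numpy as np
s=env.get_state();print({k:np.round(v,4) for k,v in s.items()})
for n in("scene","side"):
    c=viewer.camera(n);cv2.imwrite(f"pics/{n}0.png",c["img"][:,:,::-1]);print(n,c["intrinsics"].tolist(),np.round(c["world_to_cam"],4).tolist())
E
```

```text
pics
station.py
{'time': np.float64(0.0), 'joints': array([ 1.1798,  0.3269, -0.1936,  1.052 , -0.    ,  1.4366]), 'dq': array([ 0.0001, -0.0004, -0.0011, -0.0017,  0.0009,  0.0002]), 'effort': array([ 4.00000e-04, -4.43403e+01,  2.62438e+01,  1.56000e-02,
        1.00000e-04,  0.00000e+00]), 'ee_pos': array([0.1394, 0.5314, 0.2089]), 'eef_rot': array([-4.0210e-01, -3.1153e+00,  2.7000e-03]), 'contact_force': array([-0.4523, -0.0435, -0.398 ]), 'wrist_torque': array([-0.0587,  0.0043, -0.0166]), 'finger_force': np.float64(0.0), 'finger_gap': np.float64(1.0002)}
scene [[509.92328284859946, 0.0, 310.1423212000061], [0.0, 509.92328284859946, 191.56616542288123], [0.0, 0.0, 1.0]] [[0.18, 0.9836, -0.0091, -0.1], [0.6911, -0.1331, -0.7104, -0.2681], [-0.7, 0.1216, -0.7037, 1.4308], [0.0, 0.0, 0.0, 1.0]]
side [[488.15942239412027, 0.0, 315.9771368529945], [0.0, 488.15942239412027, 201.87768015717708], [0.0, 0.0, 1.0]] [[0.8657, -0.5006, 0.0049, -0.4333], [-0.3421, -0.5987, -0.7243, 0.2578], [0.3655, 0.6253, -0.6895, 0.8604], [0.0, 0.0, 0.0, 1.0]]
```

View pics/scene0.png

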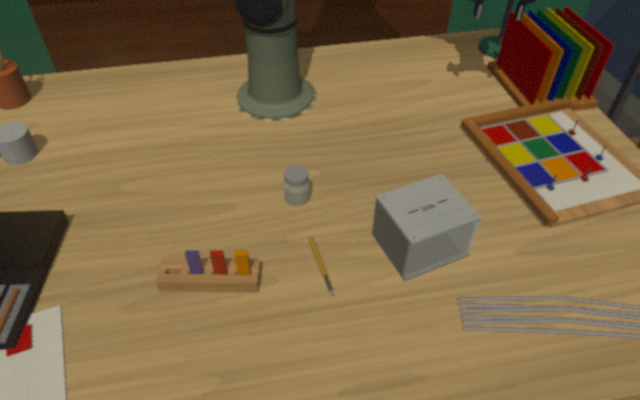

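View pics/side0.png

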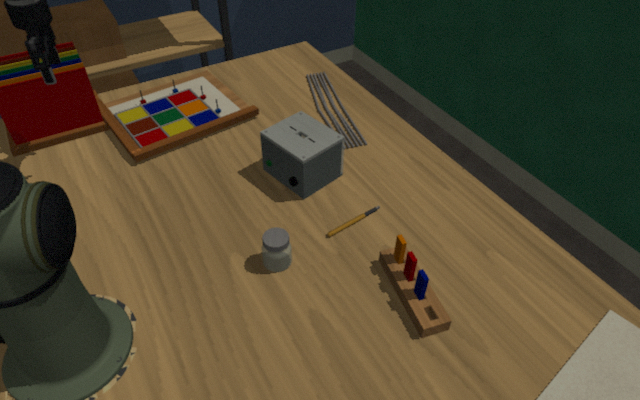

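Scene view: the tray is at about (210,275) with its left pocket empty, then blue (194,262), red (218,262) and amber (242,262). The checker slot is at about (428,207), the jar at (296,185) and the cutter at (320,265). Side view: red (411,265), slot (302,133).

```bash
cat > h.py <<'E'
import cv2,numpy as np
from station import env, viewer, hand_in
from scipy.spatial.transform import Rotation as R
def ray(c,u,v,fish=False):
    K=c["intrinsics"];T=c["world_to_cam"]
    x,y=(u-K[0,2])/K[0,0],(v-K[1,2])/K[1,1]
    if fish:
        r=np.hypot(x,y);d=np.array([x*np.sin(r)/max(r,1e-9),y*np.sin(r)/max(r,1e-9),np.cos(r)])
    else: d=np.array([x,y,1.])
    return -T[:3,:3].T@T[:3,3],T[:3,:3].T@d
def at(c,u,v,z,fish=False):
    o,d=ray(c,u,v,fish);return o+d*(z-o[2])/d[2]
def proj(c,p,fish=False):
    K=c["intrinsics"];T=c["world_to_cam"];q=T[:3,:3]@p+T[:3,3]
    if fish:
        r=np.hypot(q[0],q[1]);t=np.arctan2(r,q[2]);a=q[:2]/r*t
    else:a=q[:2]/q[2]
    return a*K[0,0]+K[:2,2]
def totool(p,s=None):
    s=s or env.get_state();return R.from_rotvec(s["eef_rot"]).inv().apply(np.array(p)-s["ee_pos"])
E
python3 - <<'E'
from h import *
a=viewer.camera("scene");b=viewer.camera("side")
print("red mid",at(a,218,262,.06),at(b,411,266,.06))
print("slot",at(a,428,207.5,.115),at(b,302,133,.115))
print("jar lid",at(a,296,171,.075),at(b,276,237,.075))
print("cutter",at(a,310,238,.006),at(a,331,293,.006))
print("tray ends top", at(a,160,262,.03),at(a,261,260,.03))
print("cover lines",at(a,409,213,.115),at(a,447,201,.115))
A=cv2.resize(a["img"][235:300,150:270],None,fx=5,fy=5,interpolation=2);B=cv2.resize(a["img"][165:230,365:485],None,fx=5,fy=5,interpolation=2)
cv2.imwrite("pics/crop.png",np.vstack([A,B])[:600,:,::-1])
E
```

```text
red mid [ 0.60335036 -0.18163868  0.06      ] [ 0.59945839 -0.18667466  0.06      ]
slot [0.59211741 0.22046329 0.115     ] [0.59055126 0.22168373 0.115     ]
jar lid [ 0.40063165 -0.00189068  0.075     ] [ 0.40611785 -0.00669897  0.075     ]
cutter [0.53364329 0.00376604 0.006     ] [0.67325004 0.01832894 0.006     ]
tray ends top [ 0.55852704 -0.29449066  0.03      ] [ 0.59015653 -0.10247689  0.03      ]
cover lines [0.59893005 0.18087853 0.115     ] [0.58264621 0.2618276  0.115     ]
```

View pics/crop.png

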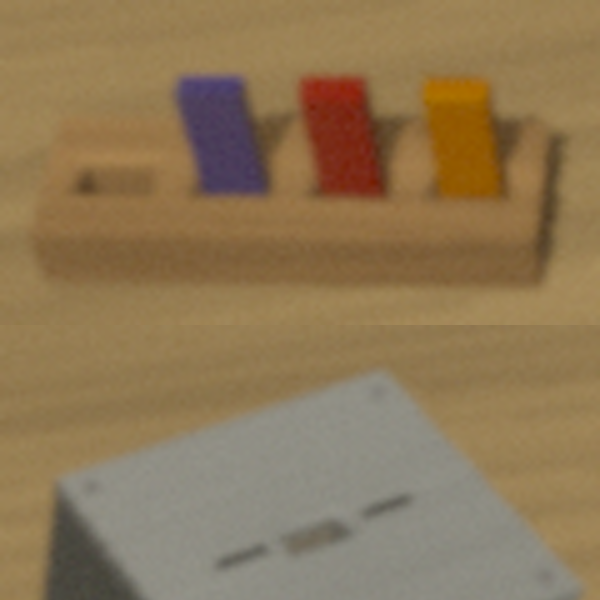

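The crop shows the red bar's top face centred at crop (333,88), which is full-image (216.6,252.6). Blue's is near crop (211,80), amber's (456,87). The slot is centred at crop (317,536), with the lines running along the slot's long side.

```bash
python3 - <<'E'
from h import *
a=viewer.camera("scene")
f=lambda u,v,z,o=235,l=150:at(a,l+(u-2)/5,o+(v-2)/5,z)
print(f(211,81,.086),f(333,85,.086),f(456,87,.086))
# slot crop offset rows: second block starts at 325
print("slot",f(317,536-325,.115,165,365),"lines",f(217,566-325,.115,165,365),f(412,497-325,.115,165,365))
p=f(333,85,.086);p[2]=.25
print(p,totool(p))
E
```

```text
[ 0.58941979 -0.22490801  0.086     ] [ 0.59963952 -0.18117744  0.086     ] [ 0.60896297 -0.13718305  0.086     ]
slot [0.59038146 0.22108433 0.115     ] lines [0.59809086 0.17920785 0.115     ] [0.57757663 0.26378896 0.115     ]
[ 0.59963952 -0.18117744  0.25      ] [-0.62604087 -0.57270398 -0.04031298]
```

Request:
{"api": "run_rows", "payload": {"moves": [{"jaw":1, "sx":-0.02, "sy":-0.02, "sz":-0.04}, {"jaw":1, "sx":-0.626, "sy":-0.573, "sz":-0.04, "rz":1.53}, {"jaw":1, "sx":-0.626, "sy":-0.573, "sz":-0.04, "rz":1.53}, {"jaw":1, "sx":-0.626, "sy":-0.573, "sz":-0.04, "rz":1.53}, {"jaw":1, "sx":-0.626, "sy":-0.573, "sz":-0.04, "rz":1.53}, {"jaw":1, "sx":-0.626, "sy":-0.573, "sz":-0.04, "rz":1.53}, {"jaw":1, "sx":-0.626, "sy":-0.573, "sz":-0.04, "rz":1.53}, {"jaw":1, "sx":-0.626, "sy":-0.573, "sz":-0.04, "rz":1.53}, {"jaw":1, "sx":-0.626, "sy":-0.573, "sz":-0.04, "rz":1.53}, {"jaw":1, "sx":-0.626, "sy":-0.573, "sz":-0.04, "rz":1.53}, {"jaw":1, "sx":-0.626, "sy":-0.573, "sz":-0.04, "rz":1.53}, {"jaw":1, "sx":-0.626, "sy":-0.573, "sz":-0.04, "rz":1.53}, {"jaw":1, "sx":-0.626, "sy":-0.573, "sz":-0.04, "rz":1.53}, {"jaw":1, "sx":-0.626, "sy":-0.573, "sz":-0.04, "rz":1.53}, {"jaw":1, "sx":-0.626, "sy":-0.573, "sz":-0.04, "rz":1.53}, {"jaw":1, "sx":-0.626, "sy":-0.573, "sz":-0.04, "rz":1.53}, {"jaw":1, "sx":-0.626, "sy":-0.573, "sz":-0.04, "rz":1.53}, {"jaw":1, "sx":-0.626, "sy":-0.573, "sz":-0.04, "rz":1.53}], "clamp_n": 40}}

```text
time: 2.5
ee_pos: [0.5993, -0.1798, 0.2503]
eef_rot: [2.446, 1.971, 0.0]
contact_force: [0.3, -0.7, 0.4]
finger_gap: 1.002
finger_force: 0.0
```

```bash
python3 - <<'E'
from h import *
s=env.get_state();print(s["ee_pos"],R.from_rotvec(s["eef_rot"]).as_matrix().round(4).tolist(),s["joints"])
w=viewer.camera("wrist");print(w["intrinsics"][0],w["intrinsics"][1]);cv2.imwrite("pics/w1.png",w["img"][:,:,::-1])
print(proj(w,np.array([.5996,-.1812,.086]),True))
E
```

```text
[ 0.59925359 -0.17982919  0.25034749] [[0.2127, 0.9771, 0.0004], [0.9771, -0.2127, -0.0001], [0.0, 0.0004, -1.0]] [-4.09503329e-01  4.49591728e-01  9.65605122e-02  1.21735488e+00
  1.05772708e-04  1.37564637e+00]
[309.70691629   0.         322.07904581] [  0.         309.70691629 199.61368244]
[323.14787104 179.2948436 ]
```

View pics/w1.png

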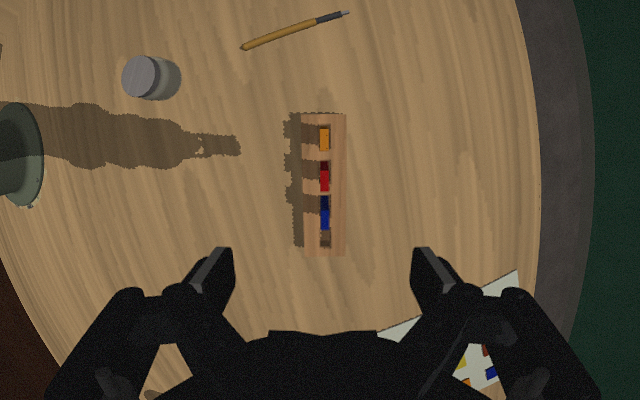

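The wrist view shows red at about (325,178), amber (325,138), blue (325,215), and the tray rows vertical in the image, so the yaw is close. I'll refine it with colour masks.

```bash
python3 - <<'E'
from h import *
w=viewer.camera("wrist");cv2.imwrite("pics/w2.png",cv2.resize(w["img"][105:260,280:360],None,fx=6,fy=6,interpolation=2)[:,:,::-1][:930])
c=w["img"].astype(int);m=lambda k:k.astype(np.uint8)
r,g,b=c[...,0],c[...,1],c[...,2]
print(-w["world_to_cam"][:3,:3].T@w["world_to_cam"][:3,3])
win=np.zeros(r.shape,bool);win[120:240,310:340]=1
for n,k,t in(("red",(r>110)&(g<70),150),("redall",(r>60)&(g<45)&(b<60),0),("blue",(b>90)&(r<90),0),("amber",(r>180)&(g>100)&(b<70),0)):
    ys,xs=np.nonzero(k&win)
    if len(xs)==0: print(n,"none");continue
    q=cv2.minAreaRect(np.c_[xs,ys].astype(np.float32));print(n,len(xs),q,at(w,*q[0],.086,True))
print("red profile",c[160:200,325,0]);print("row",c[182,315:336,0],c[182,315:336,1])
E
```

```text
[ 0.61345571 -0.11337687  0.41455388]
red 187 ((324.0, 169.5), (43.0, 8.0), 90.0) [ 0.60291885 -0.17105125  0.086     ]
redall 217 ((323.5, 158.0), (64.0, 9.0), 90.0) [ 0.60504691 -0.15871073  0.086     ]
blue 149 ((324.5, 219.0), (18.0, 7.0), 90.0) [ 0.59157185 -0.22616615  0.086     ]
amber none
red profile [ 85  64  55  56  57  55  61  58  58  59  96 141 132 134 134 134 132 136
 132 138 137 135 136 135 135 132 135 136 135 137 138 130 123 153 133  75
   3  22  12  19]
row [152 156 158 146  73 127 136 131 139 135 136 131 138 127  78  99 136 149
 150 149 150] [111 118 117 111  54  30  13  16  30  13  23  12  18  44  62  77 104 111
 113 111 111]
```

```bash
python3 -c "
import cv2;i=cv2.imread('pics/w2.png');cv2.imwrite('pics/w3.png',i[0:930:1].transpose(1,0,2)[:, 100:900])"
```

```text
(no output)
```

View pics/w3.png

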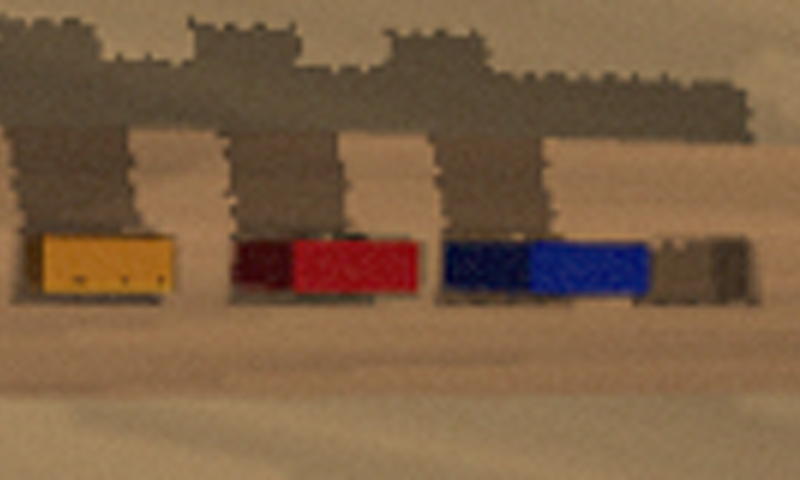

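The crop shows red's bright top face at image rows 170.3–191.7 and columns 319.7–329. Its dark face hangs below the top edge, and amber and blue are intact.

```bash
python3 - <<'E'
from h import *
w=viewer.camera("wrist")
P=[at(w,324.3,v,.086,True) for v in(139.4,180.8,219.6)];print(*P)
d=P[0]-P[2];print("len",np.linalg.norm(d),"yaw",np.arctan2(-d[0],d[1]))
p=P[1].copy();p[2]=.086;print(totool(p))
E
```

```text
[ 0.61021585 -0.13957903  0.086     ] [ 0.60069475 -0.18349585  0.086     ] [ 0.59128812 -0.22701187  0.086     ]
len 0.08945815010133507 yaw -0.2131933137809909
[-0.00276123  0.00167223  0.16427613]
```

Request:
{"api": "run_rows", "payload": {"moves": [{"jaw":1, "sx":-0.002, "sy":0.0015, "sz":0.04}, {"jaw":1, "sx":-0.002, "sy":0.0015, "sz":0.09}, {"jaw":1, "sx":-0.002, "sy":0.0015, "sz":0.13}, {"jaw":1, "sx":-0.002, "sy":0.0015, "sz":0.16}, {"jaw":1, "sx":-0.002, "sy":0.0015, "sz":0.18}, {"jaw":1, "sx":-0.002, "sy":0.0015, "sz":0.193}, {"jaw":1, "sx":-0.002, "sy":0.0015, "sz":0.193}, {"jaw":1, "sx":-0.002, "sy":0.0015, "sz":0.193}], "clamp_n": 40}}

```text
time: 3.65
ee_pos: [0.6014, -0.1837, 0.0577]
eef_rot: [2.447, 1.968, 0.001]
contact_force: [-0.7, -0.1, -0.6]
finger_gap: 1.001
finger_force: 0.0
```

```bash
python3 - <<'E'
from h import *
w=viewer.camera("wrist");cv2.imwrite("pics/w4.png",w["img"][:,:,::-1])
E
```

```text
(no output)
```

View pics/w4.png

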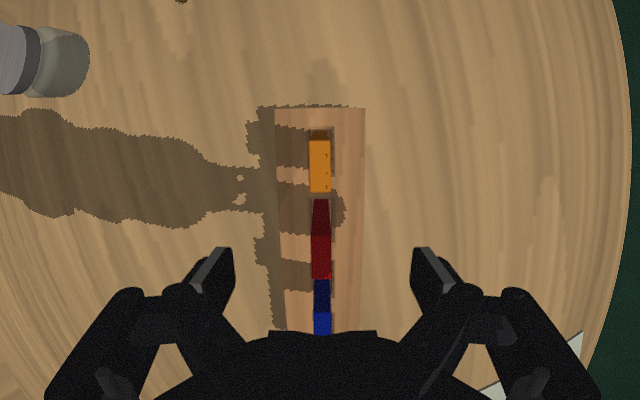

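Red's top face spans rows 236–279 and columns 311–331, centred between the fingers at about column 321. I'll check it once more, then close.

```bash
python3 - <<'E'
from h import *
w=viewer.camera("wrist");p=at(w,321,257.5,.086,True);print(p,totool(p))
E
```

```text
[ 0.60064057 -0.18304403  0.086     ] [ 0.00058399 -0.00093921 -0.02813501]
```

Request:
{"api": "run_rows", "payload": {"moves": [{"jaw":0}, {"jaw":0}, {"jaw":0}, {"jaw":0}, {"jaw":0}, {"jaw":0}, {"jaw":0}, {"jaw":0}, {"jaw":0}, {"jaw":0}], "clamp_n": 40}}

```text
time: 5.0
ee_pos: [0.6008, -0.1835, 0.0568]
eef_rot: [2.448, 1.969, 0.0]
contact_force: [-0.9, -0.2, 2.4]
finger_gap: 0.105
finger_force: 40.6
```

Request:
{"api": "run_rows", "payload": {"moves": [{"jaw":0, "sz":-0.01}, {"jaw":0, "sz":-0.025}, {"jaw":0, "sz":-0.04}, {"jaw":0, "sz":-0.07}, {"jaw":0, "sz":-0.11}, {"jaw":0, "sz":-0.15}, {"jaw":0, "sz":-0.18}, {"jaw":0, "sz":-0.19}, {"jaw":0, "sz":-0.19}, {"jaw":0, "sz":-0.19}]}}

```text
time: 6.25
ee_pos: [0.5999, -0.1831, 0.2451]
eef_rot: [-2.446, -1.968, 0.002]
contact_force: [-1.0, 0.2, -0.4]
finger_gap: 0.103
finger_force: 40.3
```

```bash
python3 - <<'E'
from h import *
s=env.get_state();p=np.array([.5905,.2211,.245])
print(totool(p),R.from_rotvec(s["eef_rot"]).as_matrix().round(4).tolist())
E
```

```text
[ 0.39283999 -0.09580319  0.00057066] [[0.2143, 0.9768, -0.0023], [0.9768, -0.2143, 0.001], [0.0005, -0.0025, -1.0]]
```

Request:
{"api": "run_rows", "payload": {"moves": [{"jaw":0, "sx":0.02, "sy":-0.005}, {"jaw":0, "sx":0.06, "sy":-0.015, "rz":-0.05}, {"jaw":0, "sx":0.11, "sy":-0.025, "rz":-0.15}, {"jaw":0, "sx":0.16, "sy":-0.04, "rz":-0.25}, {"jaw":0, "sx":0.21, "sy":-0.05, "rz":-0.35}, {"jaw":0, "sx":0.26, "sy":-0.065, "rz":-0.452}, {"jaw":0, "sx":0.31, "sy":-0.08, "rz":-0.452}, {"jaw":0, "sx":0.345, "sy":-0.083, "rz":-0.452}, {"jaw":0, "sx":0.365, "sy":-0.083, "rz":-0.452}, {"jaw":0, "sx":0.365, "sy":-0.083, "rz":-0.452}, {"jaw":0, "sx":0.365, "sy":-0.083, "rz":-0.452}, {"jaw":0, "sx":0.365, "sy":-0.083, "rz":-0.452}]}}

```text
time: 7.75
ee_pos: [0.5979, 0.1895, 0.2466]
eef_rot: [-1.947, -2.466, 0.001]
contact_force: [-0.1, 0.1, -1.0]
finger_gap: 0.101
finger_force: 40.2
```

```bash
python3 - <<'E'
from h import *
s=env.get_state();print(s["ee_pos"],R.from_rotvec(s["eef_rot"]).as_matrix().round(4).tolist())
w=viewer.camera("wrist");im=w["img"];print(proj(w,np.array([.5905,.2211,.115]),True))
cv2.imwrite("pics/w5.png",cv2.resize(im[100:300,230:410],None,fx=3,fy=3,interpolation=2)[:,:,::-1])
E
```

```text
[0.59786511 0.18953351 0.24661503] [[-0.232, 0.9727, -0.0003], [0.9727, 0.232, -0.0003], [-0.0002, -0.0004, -1.0]]
[322.99641138 152.27738273]
```

View pics/w5.png

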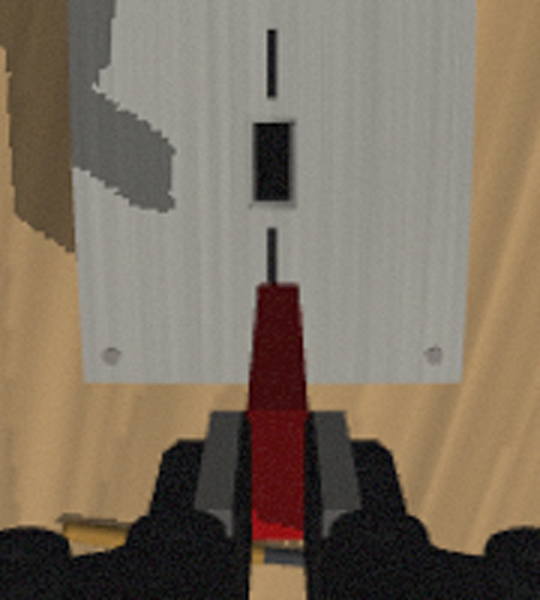

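The slot's dark opening is at crop columns 253–293 and rows 122–203. The lines are vertical at column 272, so the yaw matches. The bar's lower near edge is at row 285, columns 259–299. I'll measure both precisely.

```bash
cat > m.py <<'E'
from h import *
def bar(w,z):   # near lower edge of bar
    c=cv2.GaussianBlur(w["img"],(3,3),0).astype(int);k=(c[...,0]>1.8*c[...,1])&(c[...,0]>35)
    k[:,:295]=0;k[:,350:]=0;k[:150]=0;k[245:]=0
    ys,xs=np.nonzero(k);t=ys.min();e=[(y,xs[ys==y].min(),xs[ys==y].max()) for y in range(t,min(t+45,ys.max()+1),4)]
    return t,e
def slot(w,lo=100,hi=185):
    g=cv2.cvtColor(w["img"],cv2.COLOR_RGB2GRAY);k=(g<75).astype(np.uint8);k[:lo]=0;k[hi:]=0;k[:,:295]=0;k[:,350:]=0
    n,_,st,ce=cv2.connectedComponentsWithStats(k);return [(st[i].tolist(),ce[i].round(2)) for i in range(1,n) if st[i][4]>15]
E
python3 - <<'E'
from m import *
w=viewer.camera("wrist");s=env.get_state()
for q in slot(w):print(q,totool(at(w,*q[1],.114,True),s))
t,e=bar(w,0);print(t,e)
zb=s["ee_pos"][2]-.051
l,r=e[0][1:];print("near edge",totool(at(w,(e[1][1]+e[1][2])/2,t-.5,zb,True),s))
g=w["img"][:,:,0].astype(int);print(g[205,310:336]);print(g[153,305:338]);print(g[130:180,320])
E
```

```text
([319, 110, 3, 22, 66], array([320. , 120.5])) [ 0.06280337 -0.00271046  0.13277043]
([314, 141, 14, 26, 321], array([320.36, 153.35])) [ 0.03112032 -0.00240396  0.13277396]
([319, 176, 3, 9, 26], array([320.04, 180.15])) [ 0.00467615 -0.00275598  0.13277691]
194 [(194, np.int64(320), np.int64(320)), (198, np.int64(316), np.int64(328)), (202, np.int64(316), np.int64(328)), (206, np.int64(316), np.int64(329)), (210, np.int64(315), np.int64(329)), (214, np.int64(315), np.int64(330)), (218, np.int64(315), np.int64(330)), (222, np.int64(314), np.int64(330)), (226, np.int64(314), np.int64(330)), (230, np.int64(313), np.int64(331)), (234, np.int64(313), np.int64(331)), (238, np.int64(311), np.int64(333))]
near edge [ 0.01236126 -0.00075895  0.05099862]
[151 154 149 155 131  84  64  66  63  63  58  66  65  62  62  66  61  65
  60  72 116 146 154 152 154 153]
[156 154 142 148 154 145 144 142 142  84  39  19  21  22  22  29  18   9
  22  21   4  53  89 121 141 155 150 151 153 152 151 150 146]
[ 28  16  85 128 150 146 150 150 144 141 125  23  21  14  10  16  14  19
  25  13  24  21  15  29   7  18   8  18  25  28  24  32  16  11  25  23
  37 110 121 136 145 152 149 151 156 130  52  28  32  33]
```

Request:
{"api": "run_rows", "payload": {"moves": [{"jaw":0, "sx":0.015, "sy":-0.001}, {"jaw":0, "sx":0.0307, "sy":-0.0018, "sz":0.01}, {"jaw":0, "sx":0.0307, "sy":-0.0018, "sz":0.03}, {"jaw":0, "sx":0.0307, "sy":-0.0018, "sz":0.05}, {"jaw":0, "sx":0.0307, "sy":-0.0018, "sz":0.065}, {"jaw":0, "sx":0.0307, "sy":-0.0018, "sz":0.068}, {"jaw":0, "sx":0.0307, "sy":-0.0018, "sz":0.068}, {"jaw":0, "sx":0.0307, "sy":-0.0018, "sz":0.068}]}}

```text
time: 8.85
ee_pos: [0.5895, 0.2204, 0.1795]
eef_rot: [1.944, 2.467, 0.002]
contact_force: [0.6, -0.5, -0.5]
finger_gap: 0.1
finger_force: 40.2
```

```bash
python3 - <<'E'
from m import *
w=viewer.camera("wrist");s=env.get_state();print(s["ee_pos"])
cv2.imwrite("pics/w6.png",np.hstack([cv2.resize(w["img"][100:240,280:365],None,fx=4,fy=4,interpolation=2),cv2.resize(viewer.camera("side")["img"][85:185,250:350],(440,560))])[:,:,::-1])
E
```

```text
[0.58947108 0.22037158 0.17954984]
```

View pics/w6.png

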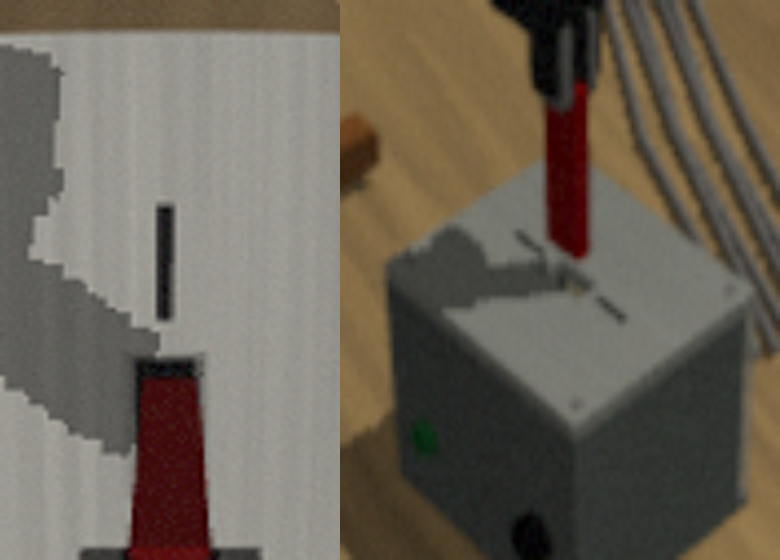

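The wrist view shows the bar's lower edge at crop row 378, columns 140–198. The slot's far dark edge is at row 358 and the line is at column 165, so it needs about 0.5 mm more in tool y. I'll work out x numerically.

```bash
python3 - <<'E'
from m import *
w=viewer.camera("wrist");s=env.get_state();f=lambda u,v,z:totool(at(w,u,v,z,True),s).round(4)
zb=s["ee_pos"][2]-.051
g=w["img"].astype(int)
print(zb,g[172:200,321,0],g[165,314:330,0],g[198,308:336,0])
print("line end",f(321,179.8,.115),"slot far",f(321,189.2,.113),"bar edge",f(322,194.2,zb))
print(slot(w,145,197))
E
```

```text
0.12837765507964619 [ 23  25  20  25  29  27  22  42 114 154 153 148 155 150 153 150 138  85
  46  13  16  21  43  62  63  61  61  61] [156 156 155 157 151  99  47  16  40  96 162 152 153 154 153 151] [ 92  91  91  82  81  70  24  50  62  64  66  64  68  61  63  68  62  65
  68  62  62  72 108 133 147 154 152 152]
line end [ 0.0197 -0.0014  0.0644] slot far [ 0.0119 -0.0014  0.0664] bar edge [ 0.0119 -0.0006  0.051 ]
[([320, 152, 3, 28, 84], array([321. , 165.5])), ([313, 189, 17, 8, 121], array([320.73, 192.86]))]
```

Request:
{"api": "run_rows", "payload": {"moves": [{"jaw":0, "sx":-0.0008, "sy":-0.0007}, {"jaw":0, "sx":-0.0008, "sy":-0.0007, "sz":0.004}, {"jaw":0, "sx":-0.0008, "sy":-0.0007, "sz":0.008}, {"jaw":0, "sx":-0.0008, "sy":-0.0007, "sz":0.01}, {"jaw":0, "sx":-0.0008, "sy":-0.0007, "sz":0.012}, {"jaw":0, "sx":-0.0008, "sy":-0.0007, "sz":0.014}, {"jaw":0, "sx":-0.0008, "sy":-0.0007, "sz":0.016}, {"jaw":0, "sx":-0.0008, "sy":-0.0007, "sz":0.018}, {"jaw":0, "sx":-0.0008, "sy":-0.0007, "sz":0.018}]}}

```text
time: 10.12
ee_pos: [0.5883, 0.2193, 0.1605]
eef_rot: [-1.944, -2.467, 0.0]
contact_force: [0.0, -0.4, -1.4]
finger_gap: 0.1
finger_force: 40.2
```

```bash
python3 - <<'E'
from m import *
s=env.get_state();print(s["contact_force"],s["wrist_torque"])
w=viewer.camera("wrist");cv2.imwrite("pics/w7.png",cv2.resize(w["img"][120:250,280:365],None,fx=4,fy=4,interpolation=2)[:,:,::-1])
E
```

```text
[ 0.03129458 -0.42073618 -1.43754512] [ 0.01690986 -0.03997054 -0.01918292]
```

View pics/w7.png

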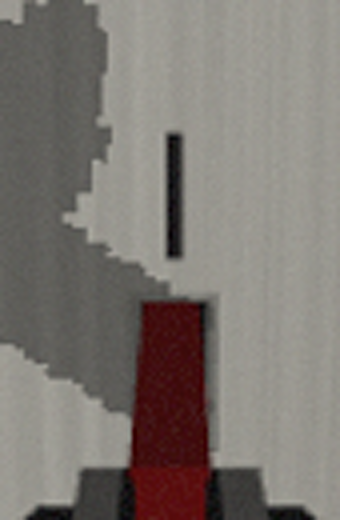

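The bar tip is now inside the slot, with the bar at columns 142–205 and the line at column 174, so it is centred. There is no contact force, so I'll keep lowering slowly.

Request:
{"api": "run_rows", "payload": {"moves": [{"jaw":0, "sx":-0.0003, "sz":0.003}, {"jaw":0, "sx":-0.0003, "sz":0.006}, {"jaw":0, "sx":-0.0003, "sz":0.009}, {"jaw":0, "sx":-0.0003, "sz":0.012}, {"jaw":0, "sx":-0.0003, "sz":0.012}]}}

```text
time: 10.8
ee_pos: [0.5882, 0.2189, 0.1483]
eef_rot: [-1.944, -2.467, 0.001]
contact_force: [-0.2, -0.2, -0.9]
finger_gap: 0.098
finger_force: 40.2
```

```bash
python3 -c "
from station import env, viewer, hand_in;s=env.get_state();print(s['contact_force'],s['wrist_torque'])"
```

```text
[-0.24853352 -0.19797656 -0.88055798] [-0.00359264 -0.05221859 -0.02201769]
```

Request:
{"api": "run_rows", "payload": {"moves": [{"jaw":0, "sz":0.003}, {"jaw":0, "sz":0.006}, {"jaw":0, "sz":0.009}, {"jaw":0, "sz":0.012}, {"jaw":0, "sz":0.015}, {"jaw":0, "sz":0.018}, {"jaw":0, "sz":0.021}, {"jaw":0, "sz":0.021}, {"jaw":0, "sz":0.021}, {"jaw":0, "sz":0.021}]}}

```text
time: 12.05
ee_pos: [0.5886, 0.219, 0.1279]
eef_rot: [1.944, 2.467, 0.0]
contact_force: [0.5, -0.1, -0.1]
finger_gap: 0.096
finger_force: 40.2
```

```bash
python3 - <<'E'
from m import *
s=env.get_state();print(s["contact_force"],s["wrist_torque"],s["ee_pos"])
w=viewer.camera("wrist");b=viewer.camera("side")
cv2.imwrite("pics/w8.png",np.hstack([cv2.resize(w["img"][150:290,280:365],None,fx=4,fy=4,interpolation=2),cv2.resize(b["img"][85:185,250:350],(440,560))])[:,:,::-1])
E
```

```text
[ 0.54351094 -0.09471387 -0.12606848] [-0.04049396 -0.02186624 -0.03925642] [0.58858314 0.21903232 0.12786057]
```

View pics/w8.png

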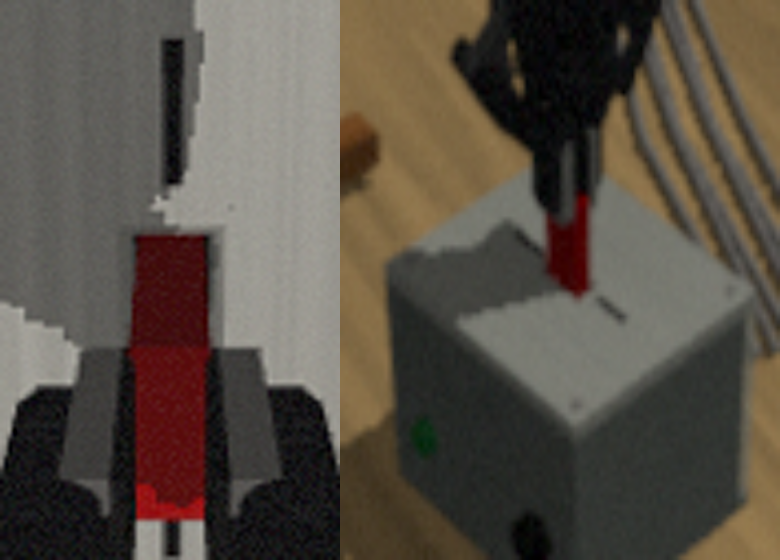

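The bar is well inside the slot with contact forces near zero. Its top sits at the same wrist-camera rows as after the grasp (271–280), so it hasn't slipped. I'll go 2 mm deeper for margin against the cover's underside, let it settle, check and hand in.

Request:
{"api": "run_rows", "payload": {"moves": [{"jaw":0, "sz":0.001}, {"jaw":0, "sz":0.002}, {"jaw":0, "sz":0.002}, {"jaw":0, "sz":0.002}, {"jaw":0, "sz":0.002}, {"jaw":0, "sz":0.002}]}}

```text
time: 12.9
ee_pos: [0.5885, 0.219, 0.1257]
eef_rot: [-1.944, -2.468, -0.0]
contact_force: [0.3, 0.7, -0.1]
finger_gap: 0.097
finger_force: 40.2
```

```bash
python3 -c "
from station import env, viewer, hand_in;s=env.get_state();print(s['contact_force'],s['dq'].round(3))
if abs(s['contact_force']).max()<3: print(hand_in())"
```

```text
[ 0.2815932   0.66679625 -0.14226101] [ 0.     0.002  0.    -0.001 -0.    -0.   ]
the job is handed in; nothing more can be done
None
```

The red bar is held upright in the gripper in the checker slot, by my estimate about 40 mm below the cover's top face (about 32 mm below its underside), with contact force under 1 N. I handed the job in at 12.9 s, and no verdict was returned.

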